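# Fold back the notched cover of a cutter box

## Robot

A 6-joint arm with a two-finger parallel gripper is mounted at the origin on the work surface. World frame = base frame: x ahead of the robot, y to its left, z up, the work surface at z = 0. Lengths are in m, angles in rad, forces in N, time in s.
With the tool pointing down it reaches from about 0.225 to 0.875 m from the base axis. Payload 3.4 kg.
Tool frame: the origin (TCP) lies at the centre of the arm's flange, where the gripper is bolted on; the fingertips stand 173 mm ahead of it and the grasp point (between the pads) lies 155 mm ahead of it; y points along the fingers, x is the direction in which the jaws open and shut, and the axes are right-handed (so a half turn about y gives the same grasp; the last joint's range is limited). The gripper opens to 85 mm and grips with 20 to 120 N. Pads are 22 mm wide; open, the fingers measure 114 mm over their backs; the gripper's body (76 mm by 85 mm) begins 54 mm behind the grasp point. The pads swing forward as they close: fully open they stand 13 mm farther back than shut.
Start: joints at [1.219, 0.276, 1.505, -0, 1.361, -0.121], TCP at [0.132, 0.56, 0.405] pointing down, gripper open.
Joint ranges: [-2.89, 2.89], [-0.75, 2.08], [0.22, 2.7], [-1.18, 4.32], [0.11, 2.71], [-2.7, 2.7]. Speed limits (rad/s): [2.57, 2.57, 3.14, 3.14, 3.14, 3.14].

## Interface

Orientations are given as a unit quaternion [x, y, z, w].
In Python, from plant import ctrl gives the robot as it stands.
- The arm moves only by the tool play_rows, never from a script. Its argument "targets" is a list that holds one entry, the list of rows, each a list of 7 numbers: the turn, a rotation vector about the tool's x, y, z in degrees, then the shift along the tool's x, y, z in m, then the finger opening in m, from 0 to 0.0854. In form: [[[rx, ry, rz, tx, ty, tz, claw], ...]]. A call has 1 to 12 rows; each row is the pose to reach, as a shift and turn from the pose commanded when the call began, along the tool's axes at that moment; what a row does not reach only later rows make up. A row lasts 1/10 s, in which the tool goes at most 50 mm and 8.59 degrees, less where a joint would pass 70% of its speed; a pose out of reach is approached as far as the arm can. A call with a gripper value outside its range is refused whole. The fingers move at their own pace and stop on an object; "squeeze" is the grip in N (left out, the last holds). Time passes only in rows, so rows that repeat a pose let the fingers close. It gives the time, the measured TCP pose, the force and the opening at its end, in the units of the state.
- ctrl.state(): the state, without advancing time (a new reading comes with each control period).
- ctrl.grab_frame(name): name is "scene" or "side" or "wrist"; returns (picture, depth): 420x560x3 uint8, blue, green, red; 420x560 float32, m along the optical axis (not along the pixel's ray), 0 where there is no reading.
- ctrl.camera_info(name): a dict with "fx", "fy", "cx", "cy" (pixels), "cam_to_world" (4x4, takes a point from camera to world coordinates); the wrist camera has in their place "hand_eye" (4x4, takes a point from camera to tool coordinates, whose origin is the TCP and whose axes are the tool frame's). Camera axes: x right, y down, z forward; pixel columns grow to the right and rows downward; lengths in m; the calibration is good to about 2 mm. A picture is of the moment at which its call begins: read the wrist's pose just before it. camera_info takes no time and is no camera call.
- ctrl.hand_in(): hands the job in, once; it reports no verdict.
The state is a dict: "t": time; "q": joint angles; "joint_vel": joint speeds; "tau": joint torques, N m; "tool_pos": TCP position; "orientation": TCP orientation; "ft_force": force on the tool from outside, world axes, zero at the start; "wrist_torque": the same for the moment, N m; "grip_width": finger opening in m.
Only numpy, scipy, OpenCV 4.12 (cv2) and the standard library are available. Lean on these libraries where they do the work, as an engineer would, in place of code of your own. Each camera call takes 0.05 s, during which the arm holds its last target.

## Task

Two steel cutter boxes stand on the kitchen counter, each with its near half covered by a hinged white leaf. Open the near half of the box whose cover has a square notch in one corner: push that cover up from under its overhanging edge with the fingertips, over its spine, and down until it lies flat over the far half. Work gently, do not pinch, drag or lift anything, leave the other box's cover as it is and every other thing in its place, and finish clear.

Things in the scene. Friction and masses are not known exactly. Their poses are not given: they have to be found in the camera images.
- box_notched: The box to open: open steel box for metal cutters, 150 (x) x 104 (y) x 75 mm high, about 1.3 kg, standing loose on rubber. A wall under the spine divides it into a near bay (-x, robot's side) and a far bay (+x). Origin: centre of the underside; z up, +x from near to far bay. Its cover has a notch
- box_plain: The other box, alike but for its cover: a full rectangle without a notch. Which box is on the left varies; leave it alone
- cover_notched (a joint): hinge of the notched cover, axis along the box's y through its spine point. 0 = flat over the near bay, pi/2 = upright, pi = flat over the far bay. Starts 0 to 0.2. Stiff hinge (friction 0.1 N m): the cover stays wherever it is left; about 2 N at the free edge swings it up, under 1 N pushes it down beyond upright
- cover_plain (a joint): hinge of the plain cover, axis along the box's y through its spine point. 0 = flat over the near bay, pi/2 = upright, pi = flat over the far bay. Starts 0 to 0.2. Stiff hinge (friction 0.1 N m): the cover stays wherever it is left; about 2 N at the free edge swings it up, under 1 N pushes it down beyond upright
- notched_spine (a point): middle of the hinge axis of the notched cover, 77.5 mm above the counter, half-way between the box's near and far walls; axes as the box's. The cover is a rigid white plastic leaf, 5 mm thick, 100 mm wide, reaching 105 mm from this axis: it overhangs the box's wall by 30 mm, with the 75 mm below the overhang free down to the counter
- notched_edge (a point): middle of the free edge of the notched cover, mid-thickness, 105 mm from the hinge axis; moves with the cover. A 35 x 35 mm square is cut out of the corner at the box's -y end of this edge; it begins 15 mm from this point, the rest is straight
- plain_spine (a point): middle of the hinge axis of the plain cover, 77.5 mm above the counter, half-way between the box's near and far walls; axes as the box's. 
- plain_edge (a point): middle of the free edge of the plain cover, 105 mm from the hinge axis
- pepper_jar: small glass jar, 40 mm across, 60 high, between the two boxes; origin at the centre of its underside. Leave it where it is
- bowl: low white bowl, 90 mm across, 40 high, between the boxes on the robot's side; origin at the centre of its underside. Leave it where it is
- spray_bottle: white spray bottle, 82 mm across, about 217 high; origin at the centre of its underside. Leave it where it is
- mug: white mug, 76 mm across, 90 high; origin at the centre of its underside. Leave it where it is
- spatula: spatula lying on the counter; origin at the centre of its underside. Leave it where it is
- sauce_bottle: clear squeeze bottle, 50 mm across, 150 high; origin at the centre of its underside. Leave it where it is
- sauce_cup: small steel cup, 70 mm across, 45 high; origin at the centre of its underside. Leave it where it is

How it is judged:
On the way:
1. the fingertips push the notched cover up towards upright (value of joint cover_notched between 0.7 and 1.8 rad and contact force between the fingers and box_notched above 0.2 N), for 0.1 s.
At the end, for the whole second after the job is handed in: The notched cover lies still and flat over the far half of its box (within 0.12 rad, about 13 mm at its edge), the plain cover still lies over its near half (under 0.35 rad), and both boxes stand flat within 30 mm of where they were (value of joint cover_notched above 3.02 rad and velocity of joint cover_notched between -0.05 and 0.05 rad/s and value of joint cover_plain below 0.35 rad and distance of each of box_notched, box_plain from where it was at the start of the episode below 0.03 m and linear speed of box_notched below 0.02 m/s and angle between box_notched's own z axis and vertical below 0.05 rad); the robot touches nothing.
It fails at once if a box is dragged more than 30 mm, lifted or tipped (distance of any of box_notched, box_plain from where it was at the start of the episode above 0.03 m or angle between any of box_notched, box_plain's own z axis and vertical above 0.1 rad or height (world z) of any of box_notched, box_plain above 0.012 m).
It fails at once if the plain cover is opened (past 0.35 rad) (value of joint cover_plain above 0.35 rad).
It fails at once if the notched cover is flung or slammed (faster than 4 rad/s) (velocity of joint cover_notched above 4 rad/s or velocity of joint cover_notched below -4 rad/s).
It fails at once if the notched box or its cover is pinched or pressed hard (over 30 N) (contact force between the fingers and box_notched above 30 N).
It fails at once if a bystander is moved more than 30 mm or lifted (distance of any of pepper_jar, bowl, spray_bottle, mug, spatula, sauce_bottle, sauce_cup from where it was at the start of the episode above 0.03 m).
It also fails if it takes over 56 s, if anything falls off the work surface, if the arm or the gripper's body presses on something with over 40 N, if the wrist force passes 120 N, or if a joint passes its speed limit or range.

## Working session

There is one attempt and no reset: what is moved stays moved. The work goes in short steps, Python scripts to look and compute and a tool call to move; the robot and the scene stay as the last step left them, time stands still between calls to the robot, and variables do not carry over. Pictures are saved under pics/ and viewed, and the job is handed in when it is done.

Besides the shell and the picture viewer there is one more tool, called after ">>>" by a JSON object that holds its "api" and its "payload". play_rows: Moves the arm, as the interface text tells. Its arguments: {"type":"object","properties":{"targets":{"type":"array"},"squeeze":{"type":"number"}},"required":["targets"]}

```bash
ls; mkdir -p pics
python3 - <<'E'
from plant import ctrl
import cv2,numpy as np
print(ctrl.state())
for n in ("scene","side","wrist"):
    im,d=ctrl.grab_frame(n); cv2.imwrite(f"pics/{n}0.png",im); np.save(f"pics/{n}0.npy",d)
    i=ctrl.camera_info(n); print(n,{k:np.round(v,4).tolist() for k,v in i.items()})
E
```

```text
pics
{'t': 0.0, 'q': array([ 1.21902478e+00,  2.76584247e-01,  1.50617546e+00, -4.13124685e-07,
        1.36068640e+00, -1.20993865e-01]), 'joint_vel': array([-4.55838942e-04, -2.01568849e-03,  7.96163969e-05,  3.23141875e-05,
        1.83348803e-03,  2.21094134e-04]), 'tau': array([ 8.40312259e-04, -4.16784525e+01, -2.45800102e+01,  2.12357901e-05,
        1.13124165e-02,  1.05881725e-05]), 'tool_pos': array([0.13144543, 0.55954068, 0.40382868]), 'orientation': array([ 0.55458335,  0.43854949, -0.43966732, -0.55389918]), 'ft_force': array([-0.17090675,  0.73677285,  0.83540076]), 'wrist_torque': array([ 0.06666728, -0.00304737,  0.01814051]), 'grip_width': 0.08563349660752047}
scene {'fx': 405.6103, 'fy': 405.6103, 'cx': 272.2621, 'cy': 215.4148, 'cam_to_world': [[-0.4406, 0.5292, -0.7251, 1.3148], [0.8977, 0.2582, -0.3571, 0.3633], [-0.0017, -0.8083, -0.5888, 0.689], [0.0, 0.0, 0.0, 1.0]]}
side {'fx': 532.3555, 'fy': 532.3555, 'cx': 284.3837, 'cy': 209.4914, 'cam_to_world': [[0.9975, -0.053, 0.047, 0.4823], [-0.0707, -0.7038, 0.7069, -1.1361], [-0.0044, -0.7084, -0.7058, 1.1882], [0.0, 0.0, 0.0, 1.0]]}
wrist {'fx': 331.7787, 'fy': 331.7787, 'cx': 287.9396, 'cy': 203.3245, 'hand_eye': [[1.0, 0.0003, -0.0004, -0.0], [0.0005, -0.2915, 0.9566, 0.0309], [0.0002, -0.9566, -0.2915, 0.0738], [0.0, 0.0, 0.0, 1.0]]}
```

View pics/scene0.png

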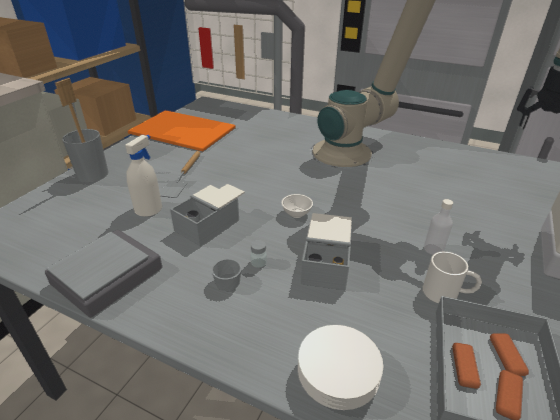

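View pics/side0.png

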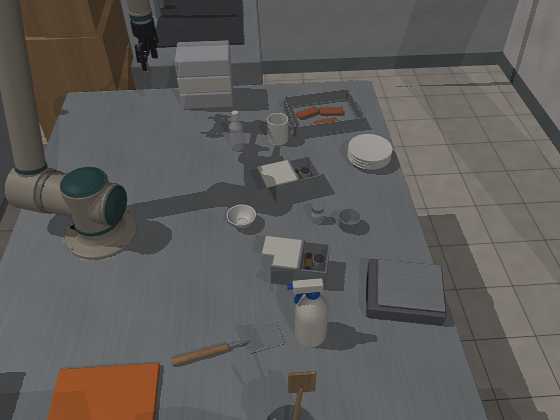

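View pics/wrist0.png

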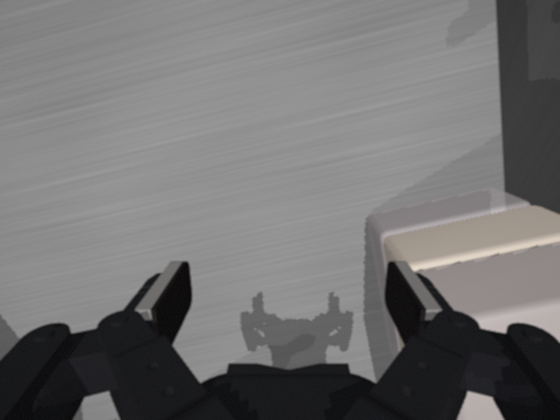

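```bash
cat > h.py <<'E'
import numpy as np, cv2
from plant import ctrl
def ray(n,uv,z):
    i=ctrl.camera_info(n); T=np.array(i["cam_to_world"])
    d=T[:3,:3]@np.array([(uv[0]-i["cx"])/i["fx"],(uv[1]-i["cy"])/i["fy"],1]); o=T[:3,3]
    return o+d*(z-o[2])/d[2]
def dep(n,uv,d):
    i=ctrl.camera_info(n); T=np.array(i["cam_to_world"]); z=d[int(uv[1]),int(uv[0])]
    return T[:3,:3]@np.array([(uv[0]-i["cx"])/i["fx"]*z,(uv[1]-i["cy"])/i["fy"]*z,z])+T[:3,3]
def cloud(n,d):
    i=ctrl.camera_info(n); T=np.array(i["cam_to_world"])
    v,u=np.mgrid[:420,:560]
    P=np.stack([(u-i["cx"])/i["fx"]*d,(v-i["cy"])/i["fy"]*d,d],-1)
    return P@T[:3,:3].T+T[:3,3]
E
python3 - <<'E'
from h import *
a=cv2.imread("pics/side0.png"); b=cv2.imread("pics/scene0.png")
A=cv2.resize(a[220:360,220:360],(560,560),interpolation=cv2.INTER_CUBIC)
cv2.imwrite("pics/z1.png",A)
B=cv2.resize(b[170:290,120:260],(700,600),interpolation=cv2.INTER_CUBIC)
cv2.imwrite("pics/z2.png",B)
for n in("side","scene"):
    im=cv2.imread(f"pics/{n}0.png"); d=np.load(f"pics/{n}0.npy"); P=cloud(n,d)
    m=(im.min(2)>170)&(P[...,2]>.05)&(P[...,2]<.13)
    k,l,s,c=cv2.connectedComponentsWithStats(m.astype(np.uint8))
    for j in range(1,k):
        if s[j,4]>60:
            q=P[l==j]; print(n,s[j],np.round(c[j]),np.round(q.mean(0),3),np.round(np.percentile(q,[2,98],axis=0),3).tolist())
            cn,_=cv2.findContours((l==j).astype(np.uint8),0,1); ap=cv2.approxPolyDP(cn[0],2.5,True)[:,0]
            for p in ap: print('  ',p,np.round(P[p[1],p[0]],3))
E
```

```text
scene [194 184  50  24 628] [218. 194.] [ 0.541 -0.183  0.08 ] [[0.492, -0.237, 0.078], [0.585, -0.136, 0.083]]
   [243 191] [ 0.498 -0.129  0.081]
   [228 184] [ 0.485 -0.186  0.081]
   [219 189] [ 0.518 -0.195  0.08 ]
   [210 185] [ 0.509 -0.231  0.079]
   [194 195] [ 0.572 -0.242  0.079]
   [218 207] [ 0.595 -0.15   0.081]
scene [308 217  43  25 823] [331. 229.] [0.554 0.148 0.08 ] [[0.502, 0.098, 0.077], [0.597, 0.194, 0.082]]
   [350 220] [0.496 0.178 0.079]
   [338 217] [0.499 0.147 0.081]
   [326 222] [0.531 0.127 0.08 ]
   [311 220] [0.54 0.09 0.08]
   [308 236] [0.6   0.106 0.078]
   [349 241] [0.578 0.201 0.081]
scene [432 252  36  23 103] [450. 263.] [0.565 0.421 0.089] [[0.528, 0.384, 0.087], [0.601, 0.455, 0.092]]
   [432 256] [0.559 0.383 0.09 ]
   [433 264] [0.585 0.389 0.09 ]
   [446 273] [0.6   0.418 0.089]
   [460 274] [0.592 0.444 0.09 ]
   [467 269] [0.572 0.456 0.092]
   [466 262] [0.547 0.452 0.09 ]
   [456 254] [0.529 0.43  0.09 ]
   [438 252] [0.537 0.393 0.088]
scene [ 299  325   84   74 4372] [341. 361.] [0.874 0.281 0.054] [[0.804, 0.212, 0.05], [0.939, 0.347, 0.057]]
   [312 331] [0.838 0.212 0.056]
   [299 350] [0.887 0.206 0.056]
   [300 367] [0.918 0.221 0.055]
   [310 383] [0.94  0.249 0.057]
   [327 394] [0.945 0.281 0.056]
   [345 398] [0.938 0.31  0.055]
   [364 394] [0.919 0.336 0.058]
   [373 388] [0.901 0.347 0.056]
   [382 373] [0.868 0.354 0.057]
   [382 359] [0.839 0.347 0.055]
   [367 336] [0.803 0.309 0.056]
   [341 325] [0.801 0.257 0.057]
```

View pics/z1.png

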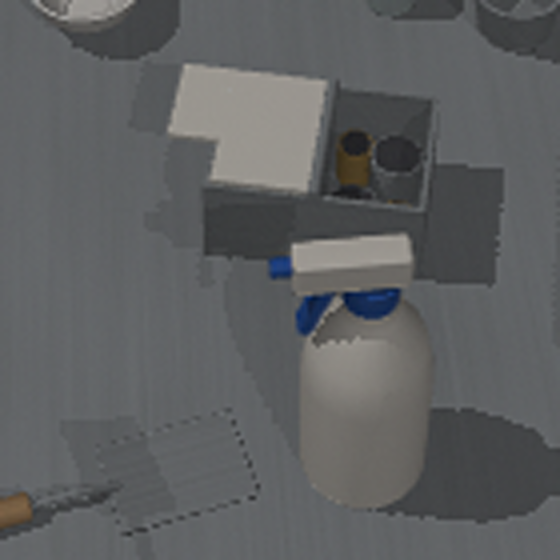

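View pics/z2.png

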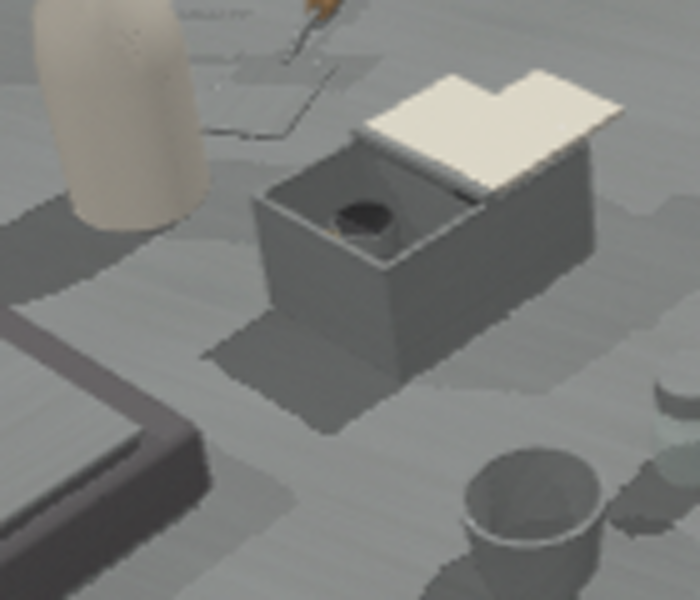

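Run:
```python
from h import *
a=cv2.imread("pics/side0.png"); b=cv2.imread("pics/scene0.png")
A=cv2.resize(a[140:240,220:360],None,fx=4,fy=4,interpolation=cv2.INTER_CUBIC)
B=cv2.resize(b[190:290,270:370],None,fx=4,fy=4,interpolation=cv2.INTER_CUBIC)
cv2.imwrite("pics/z3.png",A);cv2.imwrite("pics/z4.png",B)
for n,r in(("side",(255,230,75,50)),("scene",(185,175,70,45)),("side",(250,150,60,45))):
    im=cv2.imread(f"pics/{n}0.png"); d=np.load(f"pics/{n}0.npy"); P=cloud(n,d)
    m=np.zeros((420,560),bool); x,y,w,h=r; m[y:y+h,x:x+w]=1
    m&=(im.min(2)>120)&(P[...,2]>.06)&(P[...,2]<.12)
    print(n,m.sum(),im[m].mean(0)); q=P[m]; c=q.mean(0); print(c, np.linalg.svd(q-c)[2][2] if len(q)<4000 else '')
    cn,_=cv2.findContours(m.astype(np.uint8),0,1); ap=cv2.approxPolyDP(max(cn,key=len),2,True)[:,0]
    for p in ap: print('  ',p,np.round(P[p[1],p[0]],3),np.round(ray(n,p,.08),3))
```

```text
side 902 [142.87361419 149.08758315 152.69068736]
[ 0.54007739 -0.18358815  0.07990092] [-0.00971542 -0.00309579 -0.99994801]
   [266 236] [ 0.497 -0.127  0.08 ] [ 0.497 -0.128  0.08 ]
   [262 252] [ 0.484 -0.185  0.079] [ 0.484 -0.186  0.08 ]
   [275 255] [ 0.518 -0.203  0.085] [ 0.518 -0.199  0.08 ]
   [272 264] [ 0.509 -0.224  0.073] [ 0.509 -0.23   0.08 ]
   [296 267] [ 0.572 -0.246  0.081] [ 0.572 -0.245  0.08 ]
   [301 240] [ 0.594 -0.148  0.078] [ 0.594 -0.15   0.08 ]
scene 731 [189.12311902 203.12859097 206.93570451]
[ 0.5470756  -0.18210232  0.08017359] [0.01031551 0.00122889 0.99994604]
   [244 191] [ 0.499 -0.126  0.082] [ 0.496 -0.127  0.08 ]
   [228 184] [ 0.485 -0.186  0.081] [ 0.483 -0.187  0.08 ]
   [219 189] [ 0.518 -0.195  0.08 ] [ 0.517 -0.196  0.08 ]
   [210 185] [ 0.509 -0.231  0.079] [ 0.511 -0.23   0.08 ]
   [191 195] [ 0.581 -0.245  0.083] [ 0.577 -0.248  0.08 ]
   [217 208] [ 0.6   -0.15   0.081] [ 0.599 -0.151  0.08 ]
side 514 [143.23929961 149.70428016 153.68677043]
[0.55237317 0.14613013 0.07972953] [0.01078713 0.01713199 0.99979505]
   [296 179] [0.603 0.112 0.075] [0.602 0.106 0.08 ]
   [287 160] [0.581 0.204 0.078] [0.581 0.201 0.08 ]
   [261 166] [0.495 0.179 0.079] [0.495 0.177 0.08 ]
   [262 173] [0.497 0.14  0.082] [0.497 0.143 0.08 ]
   [273 176] [0.531 0.122 0.083] [0.531 0.126 0.08 ]
   [276 183] [0.538 0.09  0.082] [0.538 0.092 0.08 ]
```

View pics/z3.png

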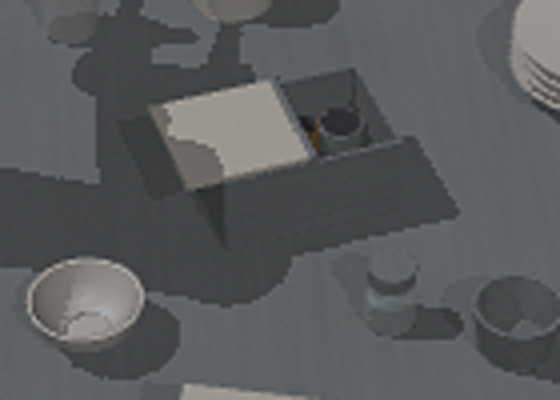

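View pics/z4.png

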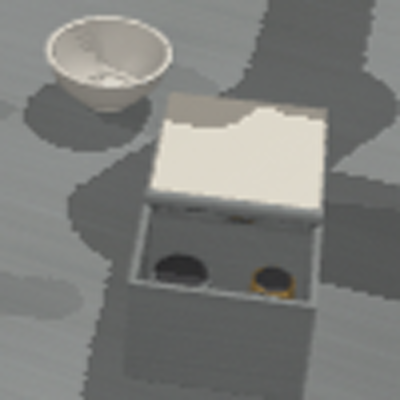

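```bash
cat >> h.py <<'E'
from scipy.spatial.transform import Rotation as R
# box frame of notched box
YAW=np.deg2rad(-12.7)
SP=np.array([0.589,-0.199,0.0775])
BX=np.array([np.cos(YAW),np.sin(YAW),0]); BY=np.array([-np.sin(YAW),np.cos(YAW),0]); BZ=np.array([0,0,1.])
def pose(xb,yb,zw,pitch,tip=0.173):
    "tip centre at box coords xb,yb (from spine), world z; pitch deg below horizontal; tool z upward"
    p=np.deg2rad(pitch); f=np.cos(p)*BX-np.sin(p)*BZ; z=np.sin(p)*BX+np.cos(p)*BZ; x=np.cross(f,z)
    t=np.array([SP[0],SP[1],0])+xb*BX+yb*BY+zw*BZ
    return t-tip*f, np.stack([x,f,z],1)
def rel(pos,M,s=None):
    s=s or ctrl.state(); R0=R.from_quat(s["orientation"]).as_matrix()
    return np.round(np.r_[R.from_matrix(R0.T@M).as_rotvec(degrees=True), (R0.T@(pos-s["tool_pos"]))],4)
E
python3 - <<'E'
from h import *
s=ctrl.state(); print(np.round(R.from_quat(s["orientation"]).as_matrix(),3))
p,M=pose(-.13,.02,.15,45); print(p,rel(p,M))
for n in("side","scene"):
    P=cloud(n,np.load(f"pics/{n}0.npy"));d=np.load(f"pics/{n}0.npy")
    m=((d>0)&(P[...,2]>.02)&(P[...,2]<.3)&(P[...,0]>.2)&(P[...,0]<.85)&(P[...,1]>-.5)&(P[...,1]<.5)).astype(np.uint8)
    k,l,st,c=cv2.connectedComponentsWithStats(m)
    for j in range(1,k):
        if st[j,4]>40: q=P[l==j]; print(n,c[j].round(),np.round(np.percentile(q,[2,98],axis=0),3).tolist())
E
```

```text
[[ 0.229 -0.001 -0.973]
 [ 0.973 -0.001  0.229]
 [-0.001 -1.     0.   ]]
[ 0.34724081 -0.12401563  0.27232947] [ 4.333000e-01  1.658722e+02 -6.872840e+01 -6.160000e-01  1.325000e-01
 -3.664000e-01]
side [236. 131.] [[0.393, 0.355, 0.022], [0.44, 0.39, 0.15]]
side [278. 127.] [[0.526, 0.378, 0.022], [0.6, 0.46, 0.091]]
side [322. 125.] [[0.619, 0.421, 0.021], [0.844, 0.493, 0.051]]
side [357. 151.] [[0.798, 0.214, 0.022], [0.849, 0.339, 0.06]]
side [291. 176.] [[0.497, 0.087, 0.023], [0.675, 0.218, 0.084]]
side [317. 211.] [[0.641, -0.02, 0.022], [0.675, 0.016, 0.063]]
side [241. 214.] [[0.385, -0.04, 0.021], [0.468, 0.046, 0.043]]
side [349. 218.] [[0.72, -0.067, 0.021], [0.782, 0.001, 0.048]]
side [302. 282.] [[0.501, -0.44, 0.024], [0.657, -0.145, 0.217]]
side [386. 290.] [[0.753, -0.382, 0.024], [0.848, -0.217, 0.059]]
scene [142. 176.] [[0.558, -0.416, 0.024], [0.637, -0.359, 0.217]]
scene [206. 210.] [[0.501, -0.258, 0.022], [0.671, -0.132, 0.082]]
scene [297. 204.] [[0.386, -0.036, 0.021], [0.47, 0.046, 0.041]]
scene [440. 227.] [[0.414, 0.362, 0.023], [0.443, 0.408, 0.15]]
scene [327. 249.] [[0.499, 0.098, 0.023], [0.681, 0.22, 0.082]]
scene [126. 252.] [[0.762, -0.363, 0.024], [0.849, -0.201, 0.057]]
scene [258. 251.] [[0.647, -0.012, 0.021], [0.68, 0.022, 0.061]]
scene [449. 294.] [[0.529, 0.386, 0.021], [0.834, 0.492, 0.09]]
scene [226. 271.] [[0.721, -0.062, 0.021], [0.786, 0.001, 0.046]]
scene [348. 341.] [[0.8, 0.217, 0.05], [0.849, 0.342, 0.057]]
scene [466. 361.] [[0.711, 0.472, 0.02], [0.789, 0.499, 0.023]]
```

```bash
sed -i 's/z=np.sin(p)\*BX+np.cos(p)\*BZ;/z=-(np.sin(p)*BX+np.cos(p)*BZ);/; s/tool z upward/tool z down-back/' h.py
python3 - <<'E'
from h import *
for P in((-.15,.02,.22,45),(-.15,.02,.15,45)):
    p,M=pose(*P); print(p,rel(p,M),np.linalg.det(M))
    print(rel(p,R.from_quat(ctrl.state()["orientation"]).as_matrix()@np.eye(3)))
E
```

```text
[ 0.32773012 -0.11961871  0.34232947] [-45.0125  -0.4641  -0.2838  -0.6162   0.0625  -0.3464] 0.9999999999999999
[ 0.      0.      0.     -0.6162  0.0625 -0.3464]
[ 0.32773012 -0.11961871  0.27232947] [-45.0125  -0.4641  -0.2838  -0.6161   0.1325  -0.3464] 0.9999999999999999
[ 0.      0.      0.     -0.6161  0.1325 -0.3464]
```

>>> {"api": "play_rows", "payload": {"targets": [[[0,0,0,-0.04,0,-0.025,0],[0,0,0,-0.08,0,-0.05,0],[0,0,0,-0.12,0,-0.075,0],[0,0,0,-0.16,0,-0.1,0],[0,0,0,-0.2,0,-0.125,0],[0,0,0,-0.24,0,-0.15,0],[0,0,0,-0.28,0,-0.175,0],[0,0,0,-0.32,0,-0.2,0],[0,0,0,-0.36,0,-0.22,0],[0,0,0,-0.4,0,-0.24,0],[0,0,0,-0.44,0,-0.26,0],[0,0,0,-0.48,0,-0.28,0]]], "squeeze": 20}}

```text
t: 1.35
tool_pos: [0.2939, 0.0268, 0.4048]
orientation: [0.554, 0.44, -0.439, -0.554]
ft_force: [1.1, -0.8, 0.3]
grip_width: 0.0003
```

>>> {"api": "play_rows", "payload": {"targets": [[[0,0,0,-0.04,0,-0.02,0],[0,0,0,-0.08,0,-0.04,0],[0,0,0,-0.12,0,-0.06,0],[-8,0,0,-0.136,0,-0.066,0],[-16,0,0,-0.136,0,-0.066,0],[-24,0,0,-0.136,0,-0.066,0],[-32,0,0,-0.136,0,-0.066,0],[-40,0,0,-0.136,0,-0.066,0],[-45,0,0,-0.136,0,-0.066,0],[-45,0,0,-0.136,0,-0.066,0],[-45,0,0,-0.136,0,-0.066,0],[-45,0,0,-0.136,0,-0.066,0]]]}}

```text
t: 2.55
tool_pos: [0.3278, -0.1192, 0.405]
orientation: [0.724, 0.574, -0.238, -0.3]
ft_force: [-0.2, -0.2, 1.2]
grip_width: 0.0
```

Run:
```python
from h import *
s=ctrl.state(); print(s['t'],s['q'].round(3),s['tool_pos'],s['ft_force'],s['grip_width']); 
p,M=pose(-.15,.02,.15,45); print(rel(p,M))
for n in("scene","side","wrist"): im,d=ctrl.grab_frame(n); cv2.imwrite(f"pics/{n}1.png",im)
```

```text
2.55 [-0.751 -0.273  2.199  0.662  0.609 -2.526] [ 0.32779039 -0.11920946  0.40498398] [-0.2367618  -0.19538485  1.23392032] 2.1255665166697976e-05
[-0.0611 -0.3204 -0.3539 -0.0004  0.0939  0.0937]
```

View pics/side1.png

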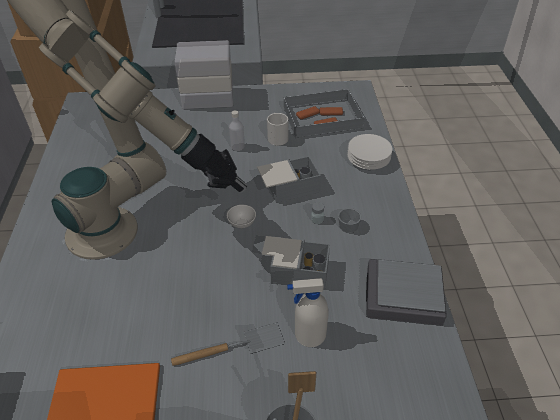

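View pics/wrist1.png

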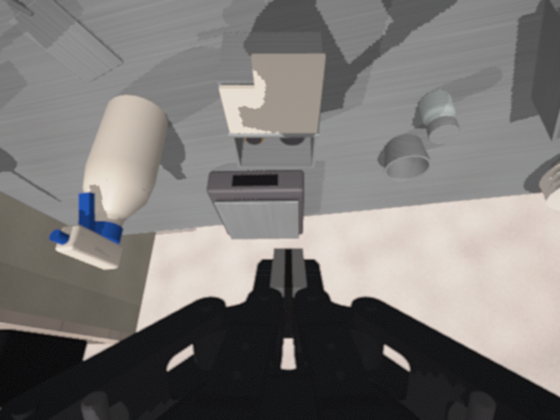

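Run:
```python
from h import *
i=ctrl.camera_info("wrist");im,d=ctrl.grab_frame("wrist")
T=np.array(i["hand_eye"])
v,u=np.mgrid[:420,:560]
P=np.stack([(u-i["cx"])/i["fx"]*d,(v-i["cy"])/i["fy"]*d,d],-1)@T[:3,:3].T+T[:3,3]
for r in range(240,300,5): print(r,[np.round(P[r,c],3).tolist() for c in (275,280,288,296,301)])
```

```text
240 [[-0.084, 2.012, -0.777], [-0.051, 2.012, -0.777], [0.0, 1.994, -0.769], [0.051, 1.984, -0.765], [0.083, 1.979, -0.763]]
245 [[-0.083, 1.998, -0.806], [-0.051, 1.981, -0.798], [0.0, 1.971, -0.794], [0.051, 1.957, -0.787], [0.082, 1.947, -0.783]]
250 [[-0.006, 0.168, 0.01], [-0.004, 0.169, 0.01], [0.0, 0.168, 0.011], [0.004, 0.167, 0.011], [0.006, 0.168, 0.01]]
255 [[-0.006, 0.164, 0.01], [-0.003, 0.162, 0.011], [0.0, 0.163, 0.01], [0.003, 0.162, 0.011], [0.006, 0.163, 0.011]]
260 [[-0.005, 0.158, 0.011], [-0.003, 0.158, 0.01], [0.0, 0.158, 0.011], [0.003, 0.158, 0.011], [0.005, 0.158, 0.011]]
265 [[-0.005, 0.154, 0.011], [-0.003, 0.154, 0.011], [0.0, 0.154, 0.011], [0.003, 0.155, 0.01], [0.005, 0.154, 0.01]]
270 [[-0.005, 0.15, 0.01], [-0.003, 0.15, 0.01], [0.0, 0.15, 0.01], [0.003, 0.15, 0.01], [0.005, 0.15, 0.01]]
275 [[-0.005, 0.145, 0.011], [-0.003, 0.145, 0.011], [0.0, 0.146, 0.01], [0.003, 0.144, 0.011], [0.005, 0.146, 0.01]]
280 [[-0.005, 0.141, 0.011], [-0.003, 0.142, 0.011], [0.0, 0.142, 0.01], [0.003, 0.142, 0.01], [0.005, 0.142, 0.011]]
285 [[-0.005, 0.139, 0.01], [-0.003, 0.138, 0.011], [0.0, 0.138, 0.011], [0.003, 0.138, 0.011], [0.005, 0.138, 0.011]]
290 [[-0.005, 0.133, 0.011], [-0.003, 0.136, 0.01], [0.0, 0.137, 0.009], [0.003, 0.137, 0.009], [0.005, 0.134, 0.011]]
295 [[-0.004, 0.13, 0.012], [-0.003, 0.13, 0.012], [0.0, 0.137, 0.007], [0.003, 0.13, 0.011], [0.004, 0.13, 0.011]]
```

>>> {"api": "play_rows", "payload": {"targets": [[[0,0,0,0,0.02,0.02,0],[0,0,0,0,0.04,0.04,0],[0,0,0,0,0.06,0.06,0],[0,0,0,0,0.08,0.08,0],[0,0,0,0,0.094,0.094,0],[0,0,0,0,0.094,0.094,0]]]}}

```text
t: 3.35
tool_pos: [0.3425, -0.0952, 0.306]
orientation: [0.725, 0.556, -0.254, -0.316]
ft_force: [-0.2, -0.4, -0.6]
grip_width: -0.0
```

Run:
```python
from h import *
s=ctrl.state(); print(s['t'],s['q'].round(3),s['tool_pos'],s['ft_force'])
```

```text
3.35 [-0.581 -0.111  2.373  0.894  0.264 -2.703] [ 0.34249035 -0.09522152  0.3059937 ] [-0.20141912 -0.42242025 -0.57796019]
```

>>> {"api": "play_rows", "payload": {"targets": [[[0,0,0,0,-0.02,-0.02,0],[0,0,0,0,-0.04,-0.04,0],[0,0,0,0,-0.06,-0.06,0],[8,0,0,0,-0.08,-0.08,0],[15,0,0,0,-0.09,-0.09,0],[15,0,0,0,-0.09,-0.09,0]]]}}

```text
t: 3.95
tool_pos: [0.3504, -0.0966, 0.4386]
orientation: [0.681, 0.519, -0.323, -0.404]
ft_force: [0.6, 0.6, 0.3]
grip_width: -0.0003
```

```bash
sed -i 's/z=-(np.sin(p)\*BX+np.cos(p)\*BZ);/z=(np.sin(p)*BX+np.cos(p)*BZ);/' h.py
python3 - <<'E'
from h import *
s=ctrl.state(); print(s['t'],s['q'].round(3),s['tool_pos'],s['ft_force'])
p,M=pose(-.15,.02,.20,60); print(p,rel(p,M))
E
```

```text
3.95 [-0.516 -0.216  1.99   0.131  0.897 -1.892] [ 0.3503829  -0.09662048  0.43862941] [0.56390177 0.62154488 0.31619558]
[ 0.362683   -0.12749568  0.34982239] [ 3.116600e+00  1.787385e+02 -3.525400e+00 -2.490000e-02  8.820000e-02
  2.410000e-02]
```

>>> {"api": "play_rows", "payload": {"targets": [[[0,8,0,0,0,0,0],[0,16,0,0,0,0,0],[0,24,0,0,0,0,0],[0,32,0,0,0,0,0],[0,40,0,0,0,0,0],[0,48,0,0,0,0,0],[0,56,0,0,0,0,0],[0,64,0,0,0,0,0],[0,72,0,0,0,0,0],[0,80,0,0,0,0,0],[0,88,0,0,0,0,0],[0,96,0,0,0,0,0]]]}}

```text
t: 5.15
tool_pos: [0.3481, -0.0954, 0.4331]
orientation: [0.694, 0.042, 0.291, -0.658]
ft_force: [0.2, -1.1, 1.1]
grip_width: 0.0002
```

>>> {"api": "play_rows", "payload": {"targets": [[[0,8,0,0,0,0,0],[0,16,0,0,0,0,0],[0,24,0,0,0,0,0],[0,32,0,0,0,0,0],[0,40,0,0,0,0,0],[0,48,0,0,0,0,0],[0,56,0,0,0,0,0],[0,64,0,0,0,0,0],[0,72,0,0,0,0,0],[0,80,0,0,0,0,0],[0,83,0,0,0,0,0],[0,83,0,0,0,0,0]]]}}

```text
t: 6.35
tool_pos: [0.3481, -0.0954, 0.4333]
orientation: [0.329, -0.403, 0.676, -0.522]
ft_force: [0.4, 0.2, 0.2]
grip_width: -0.0001
```

Run:
```python
from h import *
s=ctrl.state(); print(s['t'],s['q'].round(3),s['tool_pos'],s['ft_force'])
p,M=pose(-.15,.02,.20,60); print(p,rel(p,M))
```

```text
6.35 [-0.517 -0.215  2.001  0.134  0.892  1.23 ] [ 0.3480612  -0.09540938  0.43325564] [0.43854182 0.19761922 0.21893855]
[ 0.362683   -0.12749568  0.34982239] [ 2.6553 -0.3392  1.8028  0.0256  0.0847 -0.0192]
```

>>> {"api": "play_rows", "payload": {"targets": [[[0.5,0,0.5,0.006,0.02,-0.005,0],[1,0,1,0.012,0.04,-0.01,0],[2,0,1.5,0.018,0.06,-0.015,0],[2.7,-0.3,1.8,0.0256,0.085,-0.019,0],[2.7,-0.3,1.8,0.0256,0.085,-0.019,0],[2.7,-0.3,1.8,0.0256,0.085,-0.019,0]]]}}

```text
t: 6.95
tool_pos: [0.3631, -0.1278, 0.3505]
orientation: [0.312, -0.391, 0.677, -0.54]
ft_force: [0.8, -0.2, 1.1]
grip_width: -0.0002
```

Run:
```python
from h import *
s=ctrl.state(); print(s['t'],s['q'].round(3),s['tool_pos'],s['ft_force'])
for P in ((-.15,.02,.20,60),(-.15,.02,.10,60),(-.14,.02,.043,60)):
    print(rel(*pose(*P)))
```

```text
6.95 [-0.618 -0.102  2.15   0.332  0.631  0.953] [ 0.36313645 -0.12778218  0.35051787] [ 0.80979557 -0.20402776  1.12487536]
[ 0.0413 -0.0649  0.0314 -0.0002  0.0004 -0.0008]
[ 0.0413 -0.0649  0.0314 -0.0002  0.087  -0.0507]
[ 0.0413 -0.0649  0.0314 -0.0002  0.1414 -0.0705]
```

>>> {"api": "play_rows", "payload": {"targets": [[[0,0,0,0,0.017,-0.01,0],[0,0,0,0,0.035,-0.02,0],[0,0,0,0,0.052,-0.03,0],[0,0,0,0,0.07,-0.04,0],[0,0,0,0,0.087,-0.05,0],[0,0,0,0,0.087,-0.05,0]]]}}

```text
t: 7.55
tool_pos: [0.3633, -0.1271, 0.2497]
orientation: [0.312, -0.392, 0.676, -0.541]
ft_force: [0.1, 0.7, 1.2]
grip_width: 0.0
```

Run:
```python
from h import *
s=ctrl.state(); print(s['t'],s['q'].round(3),s['tool_pos'],s['ft_force'])
for P in ((-.15,.02,.10,60),(-.14,.02,.043,60),(-.135,.02,.043,65)):
    print(rel(*pose(*P)))
for n in("side",): im,d=ctrl.grab_frame(n); cv2.imwrite(f"pics/{n}2.png",im)
```

```text
7.55 [-0.616  0.064  2.33   0.651  0.323  0.6  ] [ 0.36328144 -0.12709374  0.24972704] [0.11658821 0.70258821 1.19388056]
[ 0.1195 -0.0559 -0.0683  0.0005 -0.0003 -0.0004]
[ 0.1195 -0.0559 -0.0683  0.0006  0.0541 -0.0201]
[-4.8805e+00 -5.2900e-02 -7.0600e-02  6.0000e-04  5.7200e-02 -7.0000e-04]
```

View pics/side2.png

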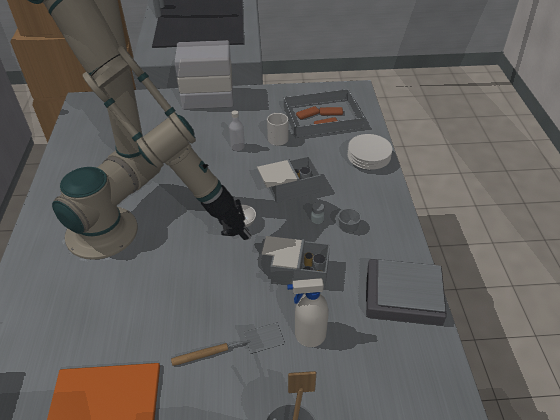

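Run:
```python
from h import *
for P in ((-.14,.02,.075,66),(-.14,.02,.05,72),(-.14,.02,.036,72)):
    print(rel(*pose(*P)))
```

```text
[-6.0118e+00 -2.7600e-02 -9.4000e-03  2.0000e-04  2.7900e-02  1.2800e-02]
[-1.20118e+01 -2.71000e-02 -1.08000e-02  2.00000e-04  5.24000e-02
  1.81000e-02]
[-1.20118e+01 -2.71000e-02 -1.08000e-02  2.00000e-04  6.45000e-02
  1.11000e-02]
```

>>> {"api": "play_rows", "payload": {"targets": [[[-3,0,0,0,0.014,0.006,0],[-6,0,0,0,0.028,0.013,0],[-9,0,0,0,0.04,0.0155,0],[-12,0,0,0,0.052,0.018,0],[-12,0,0,0,0.058,0.0145,0],[-12,0,0,0,0.064,0.011,0],[-12,0,0,0,0.064,0.011,0]]]}}

```text
t: 8.3
tool_pos: [0.4034, -0.1366, 0.2004]
orientation: [0.367, -0.459, 0.632, -0.505]
ft_force: [0.9, 0.5, -1.0]
grip_width: -0.0004
```

Run:
```python
from h import *
s=ctrl.state(); print(s['t'],s['q'].round(3),s['tool_pos'],s['ft_force'])
for P in ((-.14,.02,.036,72),(-.123,.02,.036,72),(-.107,.02,.036,72),(-.107,.02,.056,72)):
    print(rel(*pose(*P)))
im,d=ctrl.grab_frame("side"); cv2.imwrite("pics/side3.png",cv2.resize(im[200:300,210:350],None,fx=5,fy=5))
im,d=ctrl.grab_frame("wrist"); cv2.imwrite("pics/wrist3.png",im)
```

```text
8.3 [-0.533  0.234  2.236  0.256  0.383  1.036] [ 0.4034025  -0.13655863  0.20038194] [ 0.88372835  0.46218929 -1.04466903]
[ 0.0199 -0.0514  0.0013  0.0001  0.0003  0.0013]
[ 0.0199 -0.0514  0.0013  0.0001  0.0055  0.0175]
[ 0.0199 -0.0514  0.0013  0.0001  0.0105  0.0327]
[ 0.0199 -0.0514  0.0013  0.0001 -0.0086  0.0389]
```

View pics/side3.png

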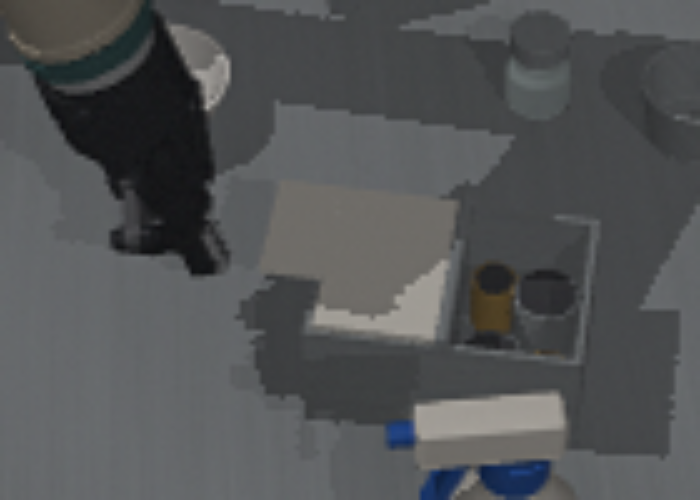

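View pics/wrist3.png

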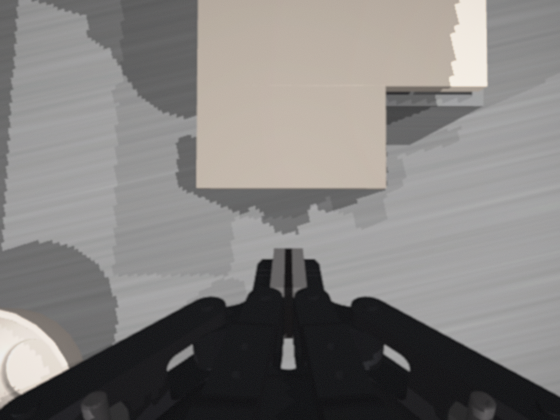

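>>> {"api": "play_rows", "payload": {"targets": [[[0,0,0,0,0.0025,0.009,0],[0,0,0,0,0.0055,0.0175,0],[0,0,0,0,0.008,0.025,0],[0,0,0,0,0.0105,0.0325,0],[0,0,0,0,0.0105,0.0325,0],[0,0,0,0,0.0105,0.0325,0]]]}}

```text
t: 9.0
tool_pos: [0.4378, -0.1446, 0.2006]
orientation: [0.367, -0.459, 0.632, -0.505]
ft_force: [0.2, 0.8, -0.1]
grip_width: 0.0001
```

```bash
cat >> h.py <<'E'
def path(th,p,a=.022,yb=.02):
    "tip-centre pose for cover angle th(deg), pitch p(deg)"
    t=np.deg2rad(th);pp=np.deg2rad(p)
    lf=np.array([-np.cos(t),np.sin(t)]); nu=np.array([-np.sin(t),-np.cos(t)])
    f=np.array([np.cos(pp),-np.sin(pp)]); e=np.array([np.sin(pp),np.cos(pp)])
    if th<=p: c=.105*lf+.0025*nu+a*f; T=c-.011*e
    elif th<=90+p: c=(.105-a)*lf+.0025*nu; T=c-.011*e
    else:   # lower corner touches; keep its radius
        c=(.105-a-.022)*lf+.0025*nu; T=c+.011*e
    return pose(T[0],yb,T[1]+SP[2],p)
E
python3 - <<'E'
from h import *
s=ctrl.state(); print(s['t'],s['q'].round(3),s['tool_pos'],s['ft_force'])
print(rel(*pose(-.107,.02,.036,72)))
for th in range(0,50,5): print(th,rel(*path(th,72-max(0,th-20)*.25)))
E
```

```text
9.0 [-0.506  0.274  2.166  0.22   0.407  1.097] [ 0.43782282 -0.14456809  0.20057626] [ 0.16933834  0.84878826 -0.10008999]
[-0.0299 -0.0095  0.0289 -0.0001 -0.0003 -0.001 ]
0 [-0.0299 -0.0095  0.0289 -0.0001 -0.0147  0.002 ]
5 [-0.0299 -0.0095  0.0289 -0.0001 -0.0234  0.005 ]
10 [-0.0299 -0.0095  0.0289 -0.0001 -0.0318  0.0087]
15 [-0.0299 -0.0095  0.0289 -0.0001 -0.0398  0.0132]
20 [-0.0299 -0.0095  0.0289 -0.0001 -0.0473  0.0184]
25 [ 1.2201e+00 -9.2000e-03  2.9000e-02 -1.0000e-04 -5.4200e-02  2.0800e-02]
30 [ 2.4701e+00 -8.8000e-03  2.9100e-02 -1.0000e-04 -6.0400e-02  2.3900e-02]
35 [ 3.7201e+00 -8.5000e-03  2.9200e-02 -1.0000e-04 -6.6000e-02  2.7600e-02]
40 [ 4.9701e+00 -8.2000e-03  2.9300e-02 -1.0000e-04 -7.0800e-02  3.1800e-02]
45 [ 6.2201e+00 -7.9000e-03  2.9300e-02 -1.0000e-04 -7.5000e-02  3.6400e-02]
```

Moving through 0 → 25° in 2.5°-per-row steps.

>>> {"api": "play_rows", "payload": {"targets": [[[0,0,0,0,-0.007,0.001,0],[0,0,0,0,-0.0147,0.002,0],[0,0,0,0,-0.019,0.0035,0],[0,0,0,0,-0.0234,0.005,0],[0,0,0,0,-0.0276,0.0068,0],[0,0,0,0,-0.0318,0.0087,0],[0,0,0,0,-0.0358,0.011,0],[0,0,0,0,-0.0398,0.0132,0],[0,0,0,0,-0.0436,0.0158,0],[0,0,0,0,-0.0473,0.0184,0],[0.6,0,0,0,-0.0507,0.0196,0],[1.2,0,0,0,-0.0542,0.0208,0]]]}}

```text
t: 10.2
tool_pos: [0.4403, -0.1451, 0.2588]
orientation: [0.362, -0.452, 0.637, -0.509]
ft_force: [-3.2, 0.5, 0.1]
grip_width: 0.0001
```

Run:
```python
from h import *
s=ctrl.state(); print(s['t'],s['q'].round(3),s['tool_pos'],s['ft_force'])
for th in range(25,86,5): print(th,rel(*path(th,72-max(0,th-20)*.25)))
im,d=ctrl.grab_frame("side"); cv2.imwrite("pics/side4.png",cv2.resize(im[200:300,210:350],None,fx=5,fy=5))
im,d=ctrl.grab_frame("wrist"); cv2.imwrite("pics/wrist4.png",im)
```

```text
10.2 [-0.507  0.178  2.092  0.176  0.555  1.15 ] [ 0.44027313 -0.14506047  0.25883236] [-3.2350141   0.46215687  0.08013484]
25 [ 0.0209 -0.0136  0.0182 -0.0001  0.0005  0.0004]
30 [ 1.2709e+00 -1.3400e-02  1.8400e-02 -1.0000e-04 -5.7000e-03  3.7000e-03]
35 [ 2.5209e+00 -1.3200e-02  1.8500e-02 -1.0000e-04 -1.1200e-02  7.4000e-03]
40 [ 3.7709e+00 -1.3000e-02  1.8700e-02 -1.0000e-04 -1.6000e-02  1.1700e-02]
45 [ 5.0209e+00 -1.2800e-02  1.8800e-02 -1.0000e-04 -2.0000e-02  1.6400e-02]
50 [ 6.2709e+00 -1.2600e-02  1.9000e-02 -1.0000e-04 -2.3300e-02  2.1500e-02]
55 [ 7.5209e+00 -1.2400e-02  1.9100e-02 -1.0000e-04 -2.5700e-02  2.6900e-02]
60 [ 8.7709e+00 -1.2100e-02  1.9200e-02 -1.0000e-04 -2.7300e-02  3.2500e-02]
65 [ 1.00209e+01 -1.19000e-02  1.94000e-02 -1.00000e-04 -2.79000e-02
  3.67000e-02]
70 [ 1.12709e+01 -1.17000e-02  1.95000e-02 -1.00000e-04 -2.76000e-02
  4.03000e-02]
75 [ 1.25209e+01 -1.15000e-02  1.96000e-02 -1.00000e-04 -2.66000e-02
  4.39000e-02]
80 [ 1.37709e+01 -1.13000e-02  1.98000e-02 -1.00000e-04 -2.48000e-02
  4.74000e-02]
85 [ 1.50209e+01 -1.11000e-02  1.99000e-02 -1.00000e-04 -2.24000e-02
  5.10000e-02]
```

View pics/side4.png

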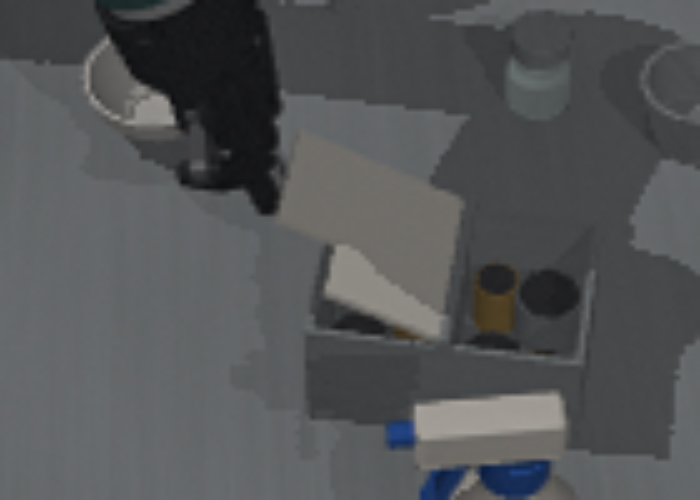

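View pics/wrist4.png

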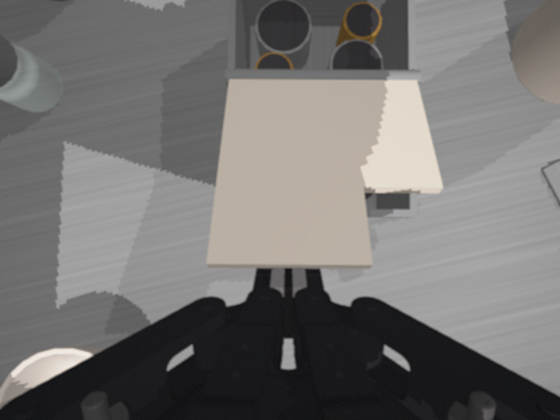

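>>> {"api": "play_rows", "payload": {"targets": [[[1.3,0,0,0,-0.0057,0.0037,0],[2.5,0,0,0,-0.0112,0.0074,0],[3.8,0,0,0,-0.016,0.0117,0],[5,0,0,0,-0.02,0.0164,0],[6.3,0,0,0,-0.0233,0.0215,0],[7.5,0,0,0,-0.0257,0.0269,0],[8.8,0,0,0,-0.0273,0.0325,0],[10,0,0,0,-0.0279,0.0367,0],[11.3,0,0,0,-0.0276,0.0403,0],[12.5,0,0,0,-0.0266,0.0439,0],[13.8,0,0,0,-0.0248,0.0474,0],[13.8,0,0,0,-0.0248,0.0474,0]]]}}

```text
t: 11.5
tool_pos: [0.4766, -0.1536, 0.2977]
orientation: [0.297, -0.372, 0.687, -0.549]
ft_force: [-0.2, -0.2, -0.1]
grip_width: -0.0002
```

Run:
```python
from h import *
s=ctrl.state(); print(s['t'],s['q'].round(3),s['tool_pos'],s['ft_force'])
for th in range(80,181,5): print(th,rel(*path(th,57)).tolist())
im,d=ctrl.grab_frame("side"); cv2.imwrite("pics/side5.png",cv2.resize(im[180:300,210:350],None,fx=5,fy=5))
im,d=ctrl.grab_frame("wrist"); cv2.imwrite("pics/wrist5.png",im)
```

```text
11.5 [-0.511  0.145  2.073  0.413  0.395  0.943] [ 0.47663658 -0.15356391  0.29769021] [-0.2486636  -0.22680032 -0.12341942]
80 [-0.1089, -0.059, 0.0655, -0.0004, -0.0006, -0.0005]
85 [-0.1089, -0.059, 0.0655, -0.0004, 0.0024, 0.0061]
90 [-0.1089, -0.059, 0.0655, -0.0004, 0.0059, 0.0125]
95 [-0.1089, -0.059, 0.0655, -0.0004, 0.0099, 0.0185]
100 [-0.1089, -0.059, 0.0655, -0.0004, 0.0144, 0.0241]
105 [-0.1089, -0.059, 0.0655, -0.0004, 0.0195, 0.0294]
110 [-0.1089, -0.059, 0.0655, -0.0004, 0.0249, 0.0341]
115 [-0.1089, -0.059, 0.0655, -0.0005, 0.0308, 0.0384]
120 [-0.1089, -0.059, 0.0655, -0.0005, 0.037, 0.0421]
125 [-0.1089, -0.059, 0.0655, -0.0005, 0.0435, 0.0453]
130 [-0.1089, -0.059, 0.0655, -0.0005, 0.0502, 0.0479]
135 [-0.1089, -0.059, 0.0655, -0.0005, 0.0572, 0.0499]
140 [-0.1089, -0.059, 0.0655, -0.0005, 0.0643, 0.0513]
145 [-0.1089, -0.059, 0.0655, -0.0005, 0.0715, 0.0521]
150 [-0.1089, -0.059, 0.0655, -0.0005, 0.0776, 0.0523]
155 [-0.1089, -0.059, 0.0655, -0.0005, 0.0829, 0.052]
160 [-0.1089, -0.059, 0.0655, -0.0005, 0.0882, 0.0512]
165 [-0.1089, -0.059, 0.0655, -0.0005, 0.0934, 0.05]
170 [-0.1089, -0.059, 0.0655, -0.0005, 0.0984, 0.0483]
175 [-0.1089, -0.059, 0.0655, -0.0005, 0.1033, 0.0462]
180 [-0.1089, -0.059, 0.0655, -0.0005, 0.108, 0.0437]
```

View pics/side5.png

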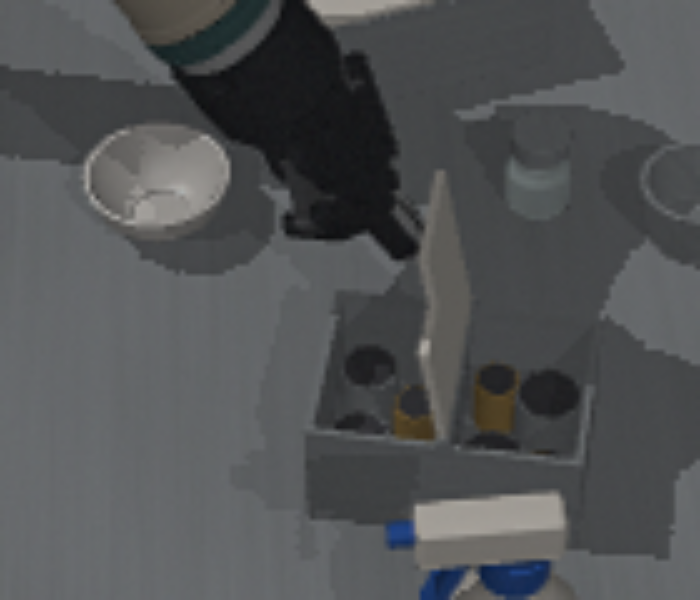

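View pics/wrist5.png

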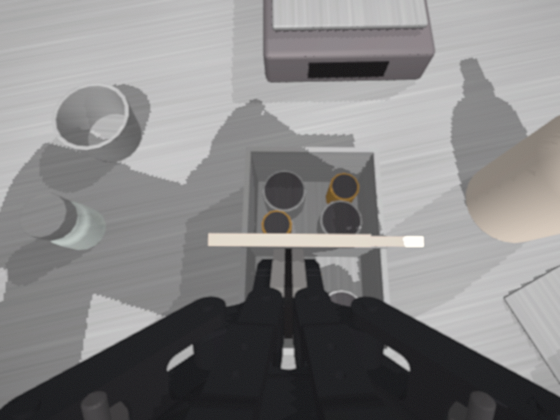

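>>> {"api": "play_rows", "payload": {"targets": [[[0,0,0,0,0.0024,0.0061,0],[0,0,0,0,0.0059,0.0125,0],[0,0,0,0,0.0099,0.0185,0],[0,0,0,0,0.0144,0.0241,0],[0,0,0,0,0.0195,0.0294,0],[0,0,0,0,0.0249,0.0341,0],[0,0,0,0,0.0308,0.0384,0],[0,0,0,0,0.037,0.0421,0],[0,0,0,0,0.0435,0.0453,0],[0,0,0,0,0.0502,0.0479,0],[0,0,0,0,0.0572,0.0499,0],[0,0,0,0,0.0643,0.0513,0]]]}}

```text
t: 12.8
tool_pos: [0.5529, -0.1707, 0.2715]
orientation: [0.298, -0.372, 0.687, -0.549]
ft_force: [-0.1, -0.2, 0.6]
grip_width: -0.0004
```

Run:
```python
from h import *
s=ctrl.state(); print(s['t'],s['q'].round(3),s['tool_pos'],s['ft_force'])
for th in list(range(140,181,5))+[183]: print(th,rel(*path(th,57)).tolist())
im,d=ctrl.grab_frame("side"); cv2.imwrite("pics/side6.png",cv2.resize(im[180:300,210:350],None,fx=5,fy=5))
im,d=ctrl.grab_frame("wrist"); cv2.imwrite("pics/wrist6.png",im)
```

```text
12.8 [-0.463  0.286  1.956  0.378  0.359  1.012] [ 0.55294517 -0.17065247  0.27151442] [-0.06269506 -0.24659658  0.58487845]
140 [-0.0624, -0.0162, 0.0463, -0.0003, -0.0003, 0.0001]
145 [-0.0624, -0.0162, 0.0463, -0.0003, 0.0069, 0.0009]
150 [-0.0624, -0.0162, 0.0463, -0.0003, 0.013, 0.0011]
155 [-0.0624, -0.0162, 0.0463, -0.0003, 0.0183, 0.0008]
160 [-0.0624, -0.0162, 0.0463, -0.0003, 0.0236, 0.0]
165 [-0.0624, -0.0162, 0.0463, -0.0003, 0.0287, -0.0012]
170 [-0.0624, -0.0162, 0.0463, -0.0003, 0.0338, -0.0029]
175 [-0.0624, -0.0162, 0.0463, -0.0003, 0.0387, -0.005]
180 [-0.0624, -0.0162, 0.0463, -0.0003, 0.0434, -0.0075]
183 [-0.0624, -0.0162, 0.0463, -0.0003, 0.0461, -0.0092]
```

View pics/side6.png

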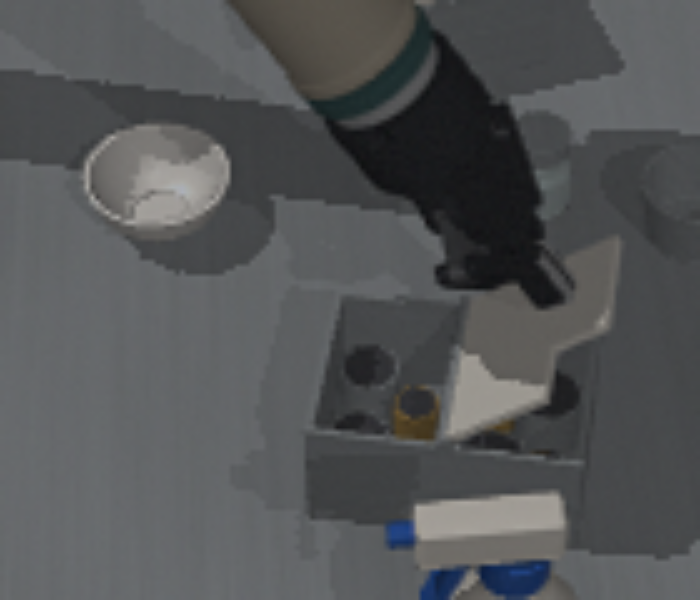

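View pics/wrist6.png

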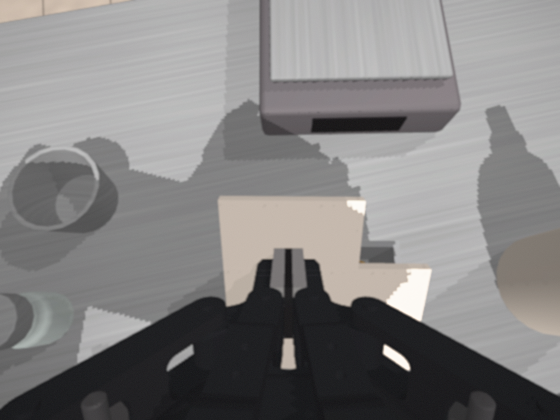

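>>> {"api": "play_rows", "payload": {"targets": [[[0,0,0,0,0.0069,0.0009,0],[0,0,0,0,0.013,0.0011,0],[0,0,0,0,0.0183,0.0008,0],[0,0,0,0,0.0236,0,0],[0,0,0,0,0.0287,-0.0012,0],[0,0,0,0,0.0338,-0.0029,0],[0,0,0,0,0.0365,-0.004,0],[0,0,0,0,0.0387,-0.005,0],[0,0,0,0,0.0387,-0.005,0]]]}}

```text
t: 13.8
tool_pos: [0.5689, -0.1742, 0.2363]
orientation: [0.298, -0.373, 0.687, -0.549]
ft_force: [1.1, 0.3, 0.4]
grip_width: -0.0001
```

Run:
```python
from h import *
s=ctrl.state(); print(s['t'],s['q'].round(3),s['tool_pos'],s['ft_force'])
for th in [175,178,180,182]: print(th,rel(*path(th,57)).tolist())
```

```text
13.8 [-0.455  0.355  1.964  0.458  0.287  0.933] [ 0.56885262 -0.17421627  0.23630339] [1.05873372 0.30236721 0.35601329]
175 [-0.0146, -0.0185, 0.0379, -0.0003, 0.0003, 0.0006]
178 [-0.0146, -0.0185, 0.0379, -0.0003, 0.0031, -0.0009]
180 [-0.0146, -0.0185, 0.0379, -0.0003, 0.005, -0.0019]
182 [-0.0146, -0.0185, 0.0379, -0.0003, 0.0068, -0.003]
```

>>> {"api": "play_rows", "payload": {"targets": [[[0,0,0,0,0.0015,-0.0005,0],[0,0,0,0,0.0031,-0.0009,0],[0,0,0,0,0.004,-0.0014,0],[0,0,0,0,0.005,-0.0019,0],[0,0,0,0,0.005,-0.0019,0]]]}}

```text
t: 14.3
tool_pos: [0.5699, -0.1745, 0.2313]
orientation: [0.298, -0.373, 0.687, -0.549]
ft_force: [0.2, 0.2, 0.7]
grip_width: 0.0
```

Run:
```python
from h import *
s=ctrl.state(); print(s['t'],s['q'].round(3),s['tool_pos'],s['ft_force'])
im,d=ctrl.grab_frame("side"); cv2.imwrite("pics/side7.png",cv2.resize(im[180:300,210:350],None,fx=5,fy=5))
P=cloud("side",d)
m=np.zeros((420,560),bool); m[215:275,295:345]=1
m&=(im.min(2)>100)&(P[...,2]>.06)&(P[...,2]<.12)
k,l,st,c=cv2.connectedComponentsWithStats(m.astype(np.uint8)); j=1+np.argmax(st[1:,4]); q=P[l==j]
A=np.c_[(q-SP)@BX,(q-SP)@BY,np.ones(len(q))]; print(len(q),np.linalg.lstsq(A,q[:,2],rcond=None)[0], np.percentile(A,[2,98],axis=0))
```

```text
14.3 [-0.454  0.363  1.968  0.476  0.276  0.914] [ 0.56988115 -0.17447777  0.2312525 ] [0.17095521 0.21732938 0.69440431]
682 [ 0.02300846 -0.00394897  0.07950175] [[ 0.00472927 -0.04944079  1.        ]
 [ 0.10175717  0.04510873  1.        ]]
```

View pics/side7.png

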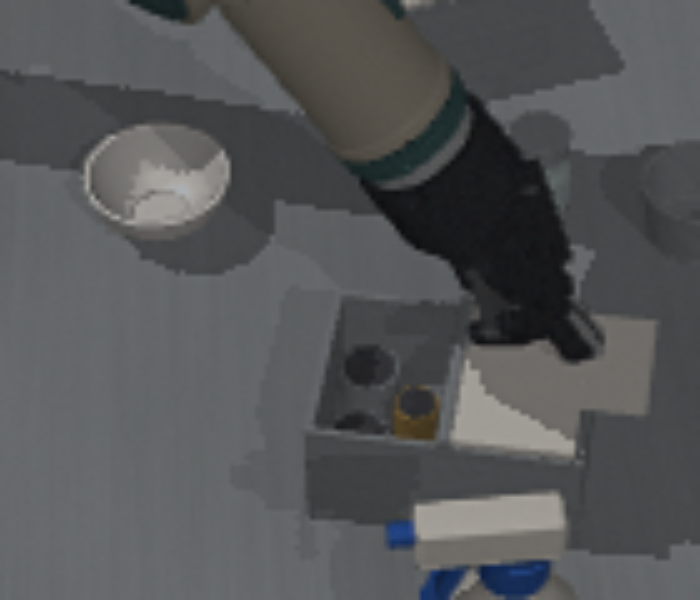

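>>> {"api": "play_rows", "payload": {"targets": [[[0,0,0,0,0.0009,-0.0005,0],[0,0,0,0,0.0017,-0.001,0],[0,0,0,0,0.0022,-0.0013,0],[0,0,0,0,0.0022,-0.0013,0]]]}}

```text
t: 14.75
tool_pos: [0.57, -0.1744, 0.2294]
orientation: [0.298, -0.372, 0.687, -0.549]
ft_force: [-3.2, 1.1, 4.6]
grip_width: -0.0001
```

>>> {"api": "play_rows", "payload": {"targets": [[[0,0,0,0,-0.008,0.005,0],[0,0,0,0,-0.025,0.016,0],[0,0,0,0,-0.05,0.032,0],[0,0,0,0,-0.08,0.048,0],[0,0,0,0,-0.115,0.06,0],[0,0,0,0,-0.15,0.06,0],[0,0,0,0,-0.18,0.06,0],[0,0,0,0,-0.2,0.06,0],[0,0,0,0,-0.2,0.06,0],[0,0,0,0,-0.2,0.06,0]]]}}

```text
t: 15.75
tool_pos: [0.5126, -0.1614, 0.4289]
orientation: [0.298, -0.373, 0.687, -0.549]
ft_force: [-0.2, 0.2, -0.9]
grip_width: 0.0
```

Run:
```python
from h import *
s=ctrl.state(); print(s['t'],s['q'].round(3),s['tool_pos'],s['ft_force'],np.abs(s['joint_vel']).max())
for n in("side","scene"):
    im,d=ctrl.grab_frame(n); cv2.imwrite(f"pics/{n}8.png",im)
    P=cloud(n,d)
    D=(P-SP); xb=D@BX; yb=D@BY
    m=(xb>.008)&(xb<.11)&(np.abs(yb)<.055)&(P[...,2]>.06)&(P[...,2]<.12)&(im.min(2)>90)
    A=np.c_[xb[m],yb[m],np.ones(m.sum())]; print(n,m.sum(),np.linalg.lstsq(A,P[m][:,2],rcond=None)[0],np.percentile(A,[1,99],axis=0).round(4).tolist())
    m=((d>0)&(P[...,2]>.02)&(P[...,2]<.25)&(P[...,0]>.3)&(P[...,0]<.85)&(P[...,1]>-.5)&(P[...,1]<.5)).astype(np.uint8)
    k,l,st,c=cv2.connectedComponentsWithStats(m)
    for j in range(1,k):
        if st[j,4]>40: q=P[l==j]; print(n,c[j].round(),np.round(np.percentile(q,[2,98],axis=0),3).tolist())
```

```text
15.75 [-0.485  0.065  1.79   0.212  0.737  1.19 ] [ 0.51263504 -0.16135861  0.42886345] [-0.22624247  0.24844913 -0.94225214] 0.02800860517179177
side 930 [0.00097138 0.00508182 0.07929493] [[0.0088, -0.0512, 1.0], [0.1032, 0.0506, 1.0]]
side [280. 123.] [[0.535, 0.381, 0.029], [0.6, 0.459, 0.092]]
side [322. 125.] [[0.619, 0.42, 0.02], [0.844, 0.49, 0.052]]
side [235. 136.] [[0.392, 0.354, 0.022], [0.438, 0.386, 0.106]]
side [357. 151.] [[0.798, 0.213, 0.021], [0.849, 0.339, 0.059]]
side [310. 173.] [[0.628, 0.112, 0.023], [0.68, 0.222, 0.077]]
side [274. 182.] [[0.489, 0.082, 0.022], [0.6, 0.175, 0.084]]
side [317. 211.] [[0.641, -0.02, 0.023], [0.675, 0.016, 0.063]]
side [241. 214.] [[0.385, -0.04, 0.02], [0.467, 0.046, 0.042]]
side [349. 218.] [[0.719, -0.067, 0.021], [0.782, 0.001, 0.048]]
side [306. 282.] [[0.516, -0.44, 0.025], [0.683, -0.139, 0.217]]
side [386. 290.] [[0.752, -0.382, 0.024], [0.848, -0.216, 0.059]]
scene 865 [-0.01650242  0.01415733  0.08003317] [[0.0093, -0.0483, 1.0], [0.1061, 0.0517, 1.0]]
scene [142. 176.] [[0.557, -0.416, 0.024], [0.637, -0.359, 0.217]]
scene [204. 212.] [[0.512, -0.255, 0.022], [0.693, -0.133, 0.082]]
scene [297. 204.] [[0.385, -0.036, 0.021], [0.469, 0.046, 0.041]]
scene [440. 227.] [[0.414, 0.362, 0.022], [0.443, 0.408, 0.15]]
scene [327. 249.] [[0.499, 0.098, 0.023], [0.681, 0.219, 0.082]]
scene [126. 252.] [[0.761, -0.363, 0.024], [0.849, -0.2, 0.057]]
scene [258. 251.] [[0.646, -0.012, 0.022], [0.68, 0.021, 0.061]]
scene [449. 294.] [[0.529, 0.386, 0.022], [0.832, 0.492, 0.09]]
scene [226. 271.] [[0.721, -0.063, 0.021], [0.786, 0.001, 0.046]]
scene [348. 341.] [[0.8, 0.218, 0.05], [0.849, 0.341, 0.057]]
scene [465. 361.] [[0.713, 0.469, 0.02], [0.788, 0.499, 0.023]]
```

View pics/side8.png

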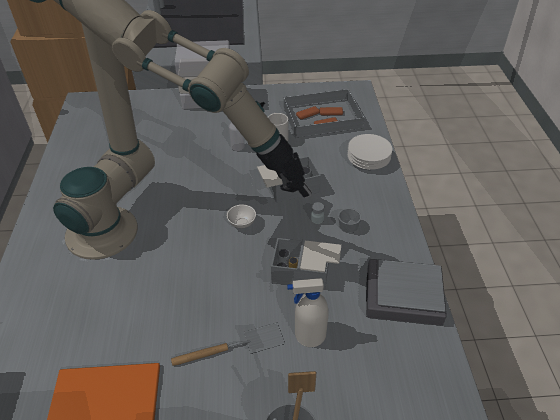

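View pics/scene8.png

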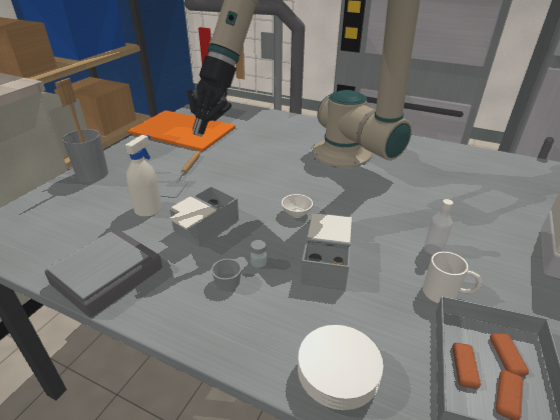

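The notched cover lies flat over the far half, at 0.08 m with slopes within 0.02 rad. Everything else is unmoved and the arm is clear.

```bash
python3 -c "
from plant import ctrl
print(ctrl.hand_in())"
```

```text
the job is handed in; nothing more can be done
None
```

I opened the notched box, the one on the robot's right. With closed fingertips under the overhang I pushed its cover up past upright and down onto the far half. I then backed the arm clear and handed the job in at about 16 s of the 56 s allowed.

**Last checks:**
- **Notched cover:** it lies flat over the far bay with its top at z ≈ 0.080 m. The fitted slope towards the far edge was 0.001 rad in the side view and -0.017 rad in the scene view; both are within the 0.12 rad limit. The small disagreement is within camera noise.
- **Seating:** the last press read about 5.7 N at the wrist before I backed off.
- **Other objects:** both boxes and most of the bystanders were within a few mm of their first measurement. The spatula I checked only by eye in the pictures. The plain cover still lies over its near half.
- **Robot:** it stands clear, with the fingertips about 0.2 m above the box and under 1 N left at the wrist.

**Joint limit:** on my first approach, with the camera side down, joint 6 read -2.703 against its -2.70 limit. The arm stopped there short of the pose I had asked for. I backed off at once, turned the tool half round and carried on with that joint well inside its range. I don't know whether that 0.003 rad counts as passing the range, since the hand-in gives no verdict.

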